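# Lay a glass blank in the sprung cradle and close its guard

## Task

Take the necked glass blank out of the timber block and lay it gently on its side in the V saddles of the metal cradle, base against the sprung rubber pad and mouth against the fixed end stop, so that the pad holds it lengthwise. Let go of it, then lower the hinged clear guard gently until it rests fully closed on its posts. Leave the other two glass pieces standing in the block.

Things in the scene. Friction and masses are not known exactly. Their poses are not given: they have to be found in the camera images.
- blank: the clear glass blank to be laid down, 150 g (varies): a plain round body 36 mm in diameter and 100 mm long, then a 10 mm shoulder and a slim neck 14 mm in diameter, 145 mm long in all. It starts upright, neck up, in one of the block's three sockets. Origin: centre of its flat base; z runs along its axis towards the mouth.
- blank_mouth (a point): centre of the blank's closed mouth end, 145 mm from its base along its axis
- block: fixed timber block, 240 x 75 x 45 mm high, origin under its centre, x along its length. Three sockets, 38 mm wide and 15 mm deep, lie along its x axis at x = -85, 0 and +85 mm; their floors are 30 mm above the table. Which piece stands in which socket varies.
- dome: short round-topped glass piece without a neck, 36 mm in diameter, 78 mm tall; origin at its base, z up. Leave it standing in the block.
- bud: glass piece with a 36 mm wide, 25 mm high foot, a 12 mm stem, a 32 mm ball and a thin spike, 170 mm tall; origin at its base, z up. Leave it standing in the block.
- cradle: fixed metal cradle, base plate 160 (x) x 250 (y) x 12 mm, origin under its centre. Two V saddles 12 mm wide, centred at y = -57 and +20 mm, hold a 36 mm round body along y with its axis 52 mm up; they reach to 4 mm below that axis, with room for fingers between them. Guard posts: x = +72 and -68, y = +-115 mm, 82 mm high.
- stop (a point): middle of the top edge of the fixed end stop's face: y = +75 mm, 58 mm up in the cradle's frame. The stop is a steel plate 44 mm wide and 10 mm thick; the mouth of the blank rests against its face, which looks to -y.
- seat (a point): where the centre of the blank's base belongs when it is in place: on the saddle axis, y = -70 mm and 52 mm up in the cradle's frame; axes as the cradle's. The mouth then meets the fixed stop.
- pad (a joint): travel of the sprung rubber pad, 0 (free, face at y = -64 mm of the cradle, looking to +y) to 0.014 m, growing as it is pushed to -y; 3 N to start it, 500 N/m. Face 36 mm wide, from 36 to 70 mm above the cradle's underside; its rod's guide stands behind it at y = -106 mm, 70 mm high. With the blank in place it is pushed in 6 mm.
- guard (a joint): angle of the guard, rad: 0 closed (level on its posts), starts open at 1.7 to 1.9, limit 1.95. Its stiff hinge stays where it is left; it takes about 2 to 5 N at the edge to move. It opens upward about the cradle's +y axis.
- guard_hinge (a point): on the guard's hinge line, in the middle: x = +72 mm, y = 0, 82 mm up in the cradle's frame; axes turn with the guard. When closed the guard runs from here 161 mm along its own -x; it is 246 mm wide along y, 5 mm thick, its top face 5 mm above the hinge line; clear plastic with a wooden edge strip.
- guard_edge (a point): top of the wooden strip along the guard's free edge, in the middle; -153 mm along x and 8 mm above the hinge in the guard's frame
Mind the look-alikes: they are no part of the job. What is shaped like the bud but red is not meant.

How it is judged:
By the outcome, as a careful person would: the job done as asked, in the order asked, and still so for the second after the job is handed in, with the robot touching nothing.
It also fails if it takes over 72 s, if anything falls off the work surface, if the arm or the gripper's body presses on something with over 40 N, if the wrist force passes 120 N, or if a joint passes its speed limit or range.

## Robot

A 6-joint arm with a two-finger parallel gripper is mounted at the origin on the work surface. World frame = base frame: x ahead of the robot, y to its left, z up, the work surface at z = 0. Lengths are in m, angles in degrees, forces in N, time in s.
With the tool pointing down it reaches from about 0.325 to 0.925 m from the base axis. Payload 3.1 kg.
Tool frame: the origin (TCP) lies midway between the tips of the shut fingers; the grasp point (between the pads) lies 19 mm behind it; z points along the fingers, y is the line along which they close (so a half turn about z gives the same grasp; the last joint's range is limited). The gripper opens to 85 mm and grips with 20 to 120 N. Pads are 22 mm wide; open, the fingers measure 114 mm over their backs; the gripper's body (76 mm by 85 mm) begins 54 mm behind the grasp point. The pads swing forward as they close: fully open they stand 13 mm farther back than shut.
Start: joints at [-78.908, 12.427, 92.441, -0, 75.132, -6.429], TCP at [0.188, -0.596, 0.231] pointing down, gripper open.
Joint ranges: [-157.48, 157.48], [-44.54, 120.13], [17.64, 146.25], [-64.5, 244.5], [7.68, 150.69], [-147.95, 147.95]. Speed limits (degrees/s): [159.86, 159.86, 180, 180, 180, 180].

## Interface

Orientations are given as a 3x3 rotation matrix whose columns are the frame's x, y, z axes.
In Python, from rig import r gives the robot as it stands. The module is installed in compiled form; this text tells all that it offers.
- The arm moves only by the tool servo_tool, never from a script. Its arguments are lists of equal length, an entry for each row: "slide": the shift along the tool's x, y, z in units of 30 cm (1.0 is 30 cm), a list of three; "rot": the turn, a rotation vector about the tool's x, y, z in units of 180 degrees (1.0 is 180 degrees), a list of three; "grip": the opening, from 0 (shut) to 1 (fully open). In form: {"slide": [[dx, dy, dz], ...], "rot": [[wx, wy, wz], ...], "grip": [grip, ...]}. A call has exactly 10 rows; each row is the pose to reach, as a shift and turn from the pose commanded when the call began, along the tool's axes at that moment, turning the shorter way round; what a row does not reach only later rows make up. A row lasts 1/12 s, in which the tool goes at most 41.7 mm and 7.16 degrees, less where a joint would pass 70% of its speed; a pose out of reach is approached as far as the arm can. A call with a number of a shift or a turn outside -1 to 1 is refused whole. A call with a gripper value outside its range is refused whole. The fingers move at their own pace and stop on an object; the grip force is fixed at half the most. Time passes only in rows, so rows that repeat a pose let the fingers close, or fill a call up. It gives the time, the measured TCP pose, the force, the opening and the grip force at its end, in the units of the state.
- r.read_state(): the state, without advancing time (a new reading comes with each control period).
- r.capture(name): name is "scene" or "top" or "wrist"; returns (picture, depth): 420x560x3 uint8, blue, green, red; 420x560 float32, m along the optical axis (not along the pixel's ray), 0 where there is no reading.
- r.camera_model(name): a dict with "fx", "fy", "cx", "cy" (pixels), "dist_coeffs" ([k1, k2, p1, p2, k3] as OpenCV has them; the pictures are not rectified), "rvec" (rotation vector, rad) and "tvec" (3), from world to camera coordinates, as OpenCV has them; the wrist camera has in their place "mount" (4x4, takes a point from camera to tool coordinates, whose origin is the TCP and whose axes are the flange's). Camera axes: x right, y down, z forward; pixel columns grow to the right and rows downward; lengths in m; the calibration is good to about 2 mm. A picture is of the moment at which its call begins: read the wrist's pose just before it. camera_model takes no time and is no camera call.
- r.hand_in(): hands the job in; it is judged then, once.
Trained networks look in the newest picture that a camera, given by its name, has taken for a name from the list of things; names that differ only in an ending like _2 or _b are one class to them, and where a whole thing is asked for, a point or a joint stands for the part that bears it (a point fixed in the world has none). Each returns a list of dicts, best first, with "score" (0 to 1); they miss things now and then, are a little off and sometimes report something else, mostly with a low value. They report only what shows in the picture. A call takes as long as a camera call. They do not tell look-alikes from the thing itself.
- r.look_for(camera, label): "bbox" ([left, top, width, height] in pixels, round what is visible of it).
The state is a dict: "time": time; "qpos": joint angles; "qvel": joint speeds; "joint_efforts": joint torques, N m; "eef_pos": TCP position; "ee_rot": TCP orientation; "force": force on the tool from outside, world axes, zero at the start; "ft_torque": the same for the moment, N m; "gripper_width": opening from 0.0 (shut) to 1.0 (fully open); "grasp_force": force on a finger pad.
Only numpy, scipy, OpenCV 4.12 (cv2) and the standard library are available. Lean on these libraries where they do the work, as an engineer would, in place of code of your own. Each camera call takes 0.05 s, during which the arm holds its last target. There are 200 camera calls.

## Working session

There is one attempt and no reset: what is moved stays moved. The work goes in short steps, Python scripts to look and compute and a tool call to move; the robot and the scene stay as the last step left them, time stands still between calls to the robot, and variables do not carry over. Pictures are saved under pics/ and viewed, at most 11 in all, crops included, and the job is handed in when it is done.

Besides the shell and the picture viewer there is one more tool, called as a command line: name --argument value ..., lists and objects as JSON in quotes. servo_tool: Moves the arm, as the interface text tells. Its arguments: {"type":"object","properties":{"slide":{"type":"array"},"rot":{"type":"array"},"grip":{"type":"array"}},"required":["slide","rot","grip"]}

```bash
mkdir -p pics; cat > h.py <<'E'
from rig import r
import numpy as np, cv2
def cam(n):
    m=r.camera_model(n); K=np.array([[m['fx'],0,m['cx']],[0,m['fy'],m['cy']],[0,0,1.]])
    D=np.array(m['dist_coeffs'],float)
    if 'mount' in m:
        s=r.read_state(); T=np.eye(4); T[:3,:3]=s['ee_rot']; T[:3,3]=s['eef_pos']; C=T@np.array(m['mount'])
    else:
        R=cv2.Rodrigues(np.array(m['rvec'],float))[0]; C=np.eye(4); C[:3,:3]=R.T; C[:3,3]=-R.T@np.array(m['tvec'],float).ravel()
    return K,D,C
def pts(n,uv,z):  # pixel + depth -> world
    K,D,C=cam(n); uv=np.array(uv,float).reshape(-1,1,2)
    p=cv2.undistortPoints(uv,K,D)[:,0]; z=np.array(z,float).reshape(-1,1)
    return (np.c_[p*z,z])@C[:3,:3].T+C[:3,3]
def onz(n,uv,h): # pixel ray at height h
    K,D,C=cam(n); uv=np.array(uv,float).reshape(-1,1,2)
    p=cv2.undistortPoints(uv,K,D)[:,0]; d=np.c_[p,np.ones(len(p))]@C[:3,:3].T
    return C[:3,3]+d*((h-C[2,3])/d[:,2:])
def proj(n,P):
    K,D,C=cam(n); Ci=np.linalg.inv(C)
    return cv2.projectPoints(np.array(P,float).reshape(-1,1,3),cv2.Rodrigues(Ci[:3,:3])[0],Ci[:3,3],K,D)[0][:,0]
E
python3 - <<'E'
from h import *
for n in('scene','top'):
    p,d=r.capture(n); cv2.imwrite(f'pics/{n}0.png',p); np.save(f'{n}0.npy',d); K,D,C=cam(n); print(n,C.round(3).tolist(),K[0,0])
    for l in('blank','block','dome','bud','cradle','guard','pad','stop'):
        print(l,[(np.round(o['bbox']).tolist(),round(o['score'],2)) for o in r.look_for(n,l)[:3]])
s=r.read_state(); print(s)
E
```

```text
scene [[0.998, -0.046, 0.036, 0.485], [-0.059, -0.748, 0.661, -0.619], [-0.003, -0.662, -0.749, 0.857], [0.0, 0.0, 0.0, 1.0]] 449.0925236316932
blank [([273.0, 276.0, 19.0, 46.0], 0.59)]
block [([225.0, 291.0, 119.0, 53.0], 0.69)]
dome [([229.0, 288.0, 21.0, 31.0], 0.92)]
bud [([320.0, 269.0, 15.0, 58.0], 0.76), ([321.0, 330.0, 18.0, 45.0], 0.67)]
cradle [([242.0, 101.0, 82.0, 138.0], 0.6), ([275.0, 276.0, 17.0, 45.0], 0.23)]
guard [([303.0, 99.0, 19.0, 120.0], 0.77)]
pad [([263.0, 203.0, 18.0, 27.0], 0.5), ([230.0, 288.0, 21.0, 28.0], 0.16)]
stop [([237.0, 100.0, 86.0, 144.0], 0.86), ([274.0, 278.0, 20.0, 43.0], 0.35)]
top [[-0.009, -0.98, 0.198, 0.337], [-1.0, 0.009, -0.001, 0.017], [-0.0, -0.198, -0.98, 1.029], [0.0, 0.0, 0.0, 1.0]] 498.63650410859003
blank [([364.0, 194.0, 27.0, 27.0], 0.64), ([236.0, 207.0, 31.0, 19.0], 0.57)]
block [([346.0, 155.0, 49.0, 119.0], 0.98)]
dome [([361.0, 242.0, 21.0, 19.0], 0.88)]
bud [([408.0, 152.0, 37.0, 34.0], 0.64), ([369.0, 147.0, 28.0, 32.0], 0.62)]
cradle [([123.0, 127.0, 149.0, 134.0], 0.89)]
guard [([120.0, 125.0, 147.0, 57.0], 0.92), ([1
[... 295 characters left out ...]
   7.51328769e+01, -6.42981357e+00]), 'qvel': array([-0.04505778,  0.02736037, -0.06793744,  0.016881  , -0.0411943 ,
        0.01392867]), 'joint_efforts': array([-9.61152864e-05, -3.96881497e+01, -3.04262424e+01, -7.43975079e-05,
        5.16374075e-04, -8.57463061e-07]), 'eef_pos': array([ 0.18820458, -0.59600016,  0.23132756]), 'ee_rot': array([[ 9.53599221e-01,  3.01078933e-01,  4.74112987e-05],
       [ 3.01078933e-01, -9.53599222e-01, -1.12321847e-05],
       [ 4.18296034e-05,  2.49855458e-05, -9.99999999e-01]]), 'force': array([ 0.02799434, -0.66342912,  1.00166821]), 'ft_torque': array([ 0.00944923, -0.01836177, -0.01573999]), 'grasp_force': 0.0, 'gripper_width': 0.9996939111729681}
```

```bash
python3 - <<'E'
import cv2,numpy as np
a=cv2.imread('pics/scene0.png')[80:390,190:390]; b=cv2.imread('pics/top0.png')[110:290,100:460]
a=cv2.resize(a,None,fx=1.9,fy=1.9,interpolation=3); b=cv2.resize(b,None,fx=2.2,fy=2.2,interpolation=3)
print(a.shape,b.shape)
cv2.imwrite('pics/a.png',a); cv2.imwrite('pics/b.png',b)
E
```

```text
(589, 380, 3) (396, 792, 3)
```

View pics/a.png

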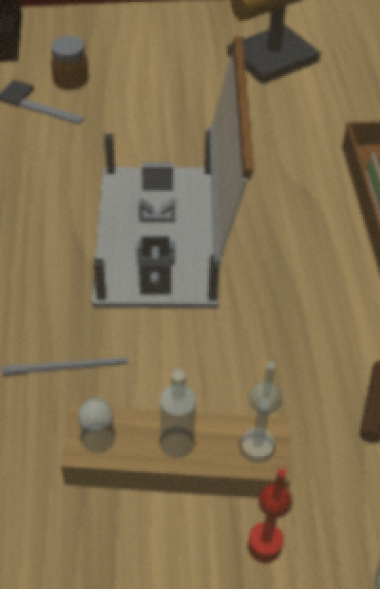

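View pics/b.png

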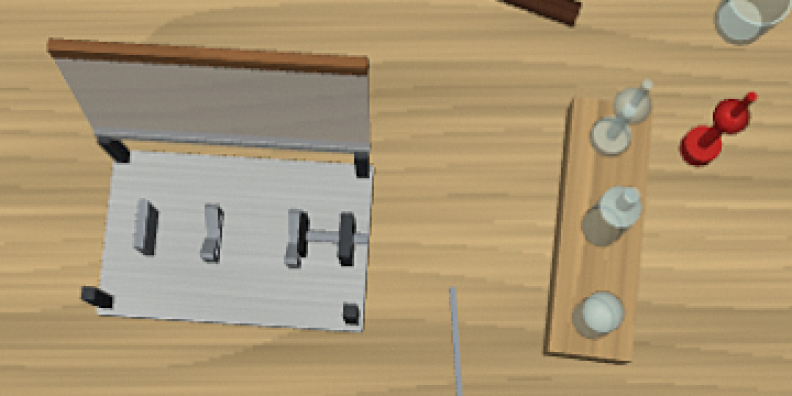

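Top view: the blank stands in the middle socket (crop 620,205), bud above it and dome below. The cradle is on the left with its pad to the right (−y) and stop to the left (+y), and the guard is hinged at world +x.

```bash
cat >> h.py <<'E'
def cloud(n,d):
    v,u=np.mgrid[0:420,0:560]; P=pts(n,np.c_[u.ravel(),v.ravel()],d.ravel()).reshape(420,560,3); P[d==0]=np.nan; return P
E
python3 - <<'E'
from h import *
from scipy.optimize import minimize
for n in('top','scene'):
    d=np.load(n+'0.npy'); P=cloud(n,d); im=cv2.imread(f'pics/{n}0.png')
    hsv=cv2.cvtColor(im,cv2.COLOR_BGR2HSV)
    tab=P[...,2][(hsv[...,1]>60)]; print(n,'table z',np.nanmedian(tab))
    x,y,z=P[...,0],P[...,1],P[...,2]
    for name,m,sz in(('cradle',(z>.006)&(z<.018)&(y>-.02)&(y<.4)&(hsv[...,1]<50),(.16,.25)),('block',(z>.039)&(z<.051)&(y>-.32 if n=='top' else y>-.32)&(y<-.1)&(hsv[...,1]>50),(.075,.24))):
        m=cv2.morphologyEx(m.astype(np.uint8),cv2.MORPH_OPEN,np.ones((3,3)))
        k,lab,st,_=cv2.connectedComponentsWithStats(m); i=1+st[1:,4].argmax(); m=lab==i
        q=P[m]; print(n,name,m.sum(),'zmed',np.median(q[:,2]).round(4))
        h=.012 if name=='cradle' else .045
        uv=np.argwhere(m)[:,::-1]; w=onz(n,uv,h)[:,:2].astype(np.float32)
        R=cv2.minAreaRect((w*1000).astype(np.float32)); print(R)
        # guard
    for l in ['guard'] :
        g=(y>.02)&(y<.4)&(z>.10)&(z<.32)&(x>.3)&(x<.75); q=P[g]; print('guard pts',len(q))
        if len(q)>50:
            c=np.median(q,0); _,s,V=np.linalg.svd(q-c,full_matrices=False); print(c,V[2],s, 'angle(deg)',q[:,2].max())
E
```

```text
top table z 0.0014883981973410343
top cradle 7812 zmed 0.0134
((523.8704223632812, 165.96775817871094), (249.84381103515625, 160.3553009033203), 85.84651184082031)
top block 3027 zmed 0.046
((527.581787109375, -173.9241943359375), (76.52336883544922, 241.474365234375), 82.19261932373047)
guard pts 5490
[0.61320349 0.1568061  0.18638723] [-0.98331732  0.06547574  0.16970555] [5.27564165 3.31564815 0.12673721] angle(deg) 0.24571783081620913
scene table z 0.0017075314122274587
scene cradle 3266 zmed 0.0132
((518.9229125976562, 164.942138671875), (251.4686279296875, 154.97195434570312), 86.28460693359375)
scene block 2945 zmed 0.046
((524.800537109375, -173.83055114746094), (80.10584259033203, 239.89646911621094), 82.11576080322266)
guard pts 1539
[0.60903834 0.13428542 0.18927542] [-0.98073099  0.06807203  0.18311999] [2.9156456  1.81462543 0.07405346] angle(deg) 0.2446963336862943
```

```bash
cat >> h.py <<'E'
from scipy.spatial.transform import Rotation as Ro
CR=np.array([.5235,.166,0]); cy=np.radians(-4.0); RC=Ro.from_euler('z',cy).as_matrix()
BL=np.array([.527,-.174,0]); RB=Ro.from_euler('z',np.radians(-7.8)).as_matrix()
def cra(p): return CR+RC@np.array(p)
def toolR(zt,yt):
    zt=np.array(zt,float); zt/=np.linalg.norm(zt); yt=np.array(yt,float); yt-=zt*(yt@zt); yt/=np.linalg.norm(yt)
    return np.c_[np.cross(yt,zt),yt,zt]
def joints(p,R,L=.25,pitch=105):
    w=p-L*R[:,2]; j1=np.degrees(np.arctan2(w[1],w[0])-np.arcsin(.07/np.hypot(w[0],w[1])))
    A=Ro.from_euler('z',j1,degrees=True)*Ro.from_euler('y',pitch,degrees=True)
    M=A.inv()*Ro.from_matrix(R)*Ro.from_euler('z',-90,degrees=True)
    a=M.as_euler('ZYZ',degrees=True); return np.r_[j1,a].round(1)
def rel(p,R):  # slide & rot from current measured pose
    s=r.read_state(); R0=s['ee_rot']
    return (R0.T@(np.array(p)-s['eef_pos'])/.3).round(4), (Ro.from_matrix(R0.T@R).as_rotvec()/np.pi).round(4)
def grasp(a=25,sgn=1,yaw=-7.8):
    z=[0,np.cos(np.radians(a)),-np.sin(np.radians(a))]; Rz=Ro.from_euler('z',yaw,degrees=True).as_matrix()
    return Rz@toolR(z,[sgn,0,0])
def place(a=25,sgn=1):
    z=[0,-np.sin(np.radians(a)),-np.cos(np.radians(a))]; return RC@toolR(z,[sgn,0,0])
E
python3 - <<'E'
from h import *
print(np.round(r.camera_model('wrist')['mount'],3))
s=r.read_state(); print(joints(s['eef_pos'],s['ee_rot']))
ax=np.array([.527,-.174,.082])
for a in(0,25,40):
  for sg in(1,-1):
    R=grasp(a,sg); Q=place(a,sg)
    print(a,sg,joints(ax+.02*R[:,2],R),joints(cra([0,-.018,.052])+.02*Q[:,2],Q))
# red bud
d=np.load('top0.npy'); P=cloud('top',d); im=cv2.imread('pics/top0.png').astype(int)
m=(im[...,2]>120)&(im[...,1]<50)&(im[...,0]<60); q=P[m]; q=q[(q[:,2]<.05)]; print('red',len(q),np.nanmin(q,0),np.nanmax(q,0))
E
```

```text
[[ 0.002 -0.945 -0.327  0.085]
 [ 1.     0.002 -0.     0.001]
 [ 0.001 -0.327  0.945 -0.143]
 [ 0.     0.     0.     1.   ]]
[-78.9   0.   75.   -6.4]
0 1 [-45.3  78.8 126.  -18.7] [ 8.4  0.  75.  12.4]
0 -1 [-45.3  78.8 126.  161.3] [   8.4    0.    75.  -167.6]
25 1 [-43.8  53.3 113.9 -31.2] [ 18.  -23.2  85.3  26. ]
25 -1 [-43.8  53.3 113.9 148.8] [  18.   -23.2   85.3 -154. ]
40 1 [-41.3  41.2 104.  -33.9] [ 22.4 -35.3  94.5  29.8]
40 -1 [-41.3  41.2 104.  146.1] [  22.4  -35.3   94.5 -150.2]
red 154 [ 0.59382977 -0.29478233  0.01765246] [ 0.62478795 -0.26031775  0.04793551]
```

```bash
python3 - <<'E'
from h import *
R=grasp(25); ax=np.array([.527,-.174,.082])
for b in(.14,.2): 
    p=ax-(b-.02)*R[:,2]+[0,0,.03]; print(p,rel(p,R))
E
```

```text
[ 0.51223999 -0.2817507   0.16271419] (array([ 1.3454, -0.6737,  0.2288]), array([ 0.2028,  0.3203, -0.3183]))
[ 0.50485999 -0.33562605  0.18807129] (array([ 1.2678, -0.5099,  0.1442]), array([ 0.2028,  0.3203, -0.3183]))
```

servo_tool --slide '[[1,-0.4,0.1],[1,-0.4,0.1],[1,-0.4,0.1],[1,-0.4,0.1],[1,-0.4,0.1],[1,-0.4,0.1],[1,-0.4,0.1],[1,-0.4,0.1],[1,-0.4,0.1],[1,-0.4,0.1]]' --rot '[[0.203,0.32,-0.318],[0.203,0.32,-0.318],[0.203,0.32,-0.318],[0.203,0.32,-0.318],[0.203,0.32,-0.318],[0.203,0.32,-0.318],[0.203,0.32,-0.318],[0.203,0.32,-0.318],[0.203,0.32,-0.318],[0.203,0.32,-0.318]]' --grip '[0.75,0.75,0.75,0.75,0.75,0.75,0.75,0.75,0.75,0.75]'

```text
time: 1.73
eef_pos: [0.4392, -0.3898, 0.2014]
ee_rot: [[0.275, 0.939, 0.207], [0.537, -0.329, 0.777], [0.797, -0.103, -0.595]]
force: [0.7, -0.3, 0.1]
gripper_width: 0.75
grasp_force: 0.0
```

```bash
python3 - <<'E'
from h import *
s=r.read_state(); print(s['time'],s['eef_pos'],s['qpos'].round(1),s['force'])
R=grasp(25); ax=np.array([.527,-.174,.082])
p=ax-(.12)*R[:,2]+[0,0,.03]; print(p,rel(p,R)); np.set_printoptions(precision=3); print(s['ee_rot'])
E
```

```text
1.7333 [ 0.43922884 -0.38980889  0.20142008] [-64.5  33.1  82.   33.1 107.5 -44.7] [ 0.67456703 -0.32626418  0.11089747]
[ 0.51223999 -0.2817507   0.16271419] (array([0.1577, 0.1232, 0.4069]), array([ 0.0382,  0.0617, -0.0609]))
[[ 0.275  0.939  0.207]
 [ 0.537 -0.329  0.777]
 [ 0.797 -0.103 -0.595]]
```

servo_tool --slide '[[0.158,0.123,0.407],[0.158,0.123,0.407],[0.158,0.123,0.407],[0.158,0.123,0.407],[0.158,0.123,0.407],[0.158,0.123,0.407],[0.158,0.123,0.407],[0.158,0.123,0.407],[0.158,0.123,0.407],[0.158,0.123,0.407]]' --rot '[[0.038,0.062,-0.061],[0.038,0.062,-0.061],[0.038,0.062,-0.061],[0.038,0.062,-0.061],[0.038,0.062,-0.061],[0.038,0.062,-0.061],[0.038,0.062,-0.061],[0.038,0.062,-0.061],[0.038,0.062,-0.061],[0.038,0.062,-0.061]]' --grip '[0.75,0.75,0.75,0.75,0.75,0.75,0.75,0.75,0.75,0.75]'

```text
time: 2.57
eef_pos: [0.5114, -0.2853, 0.1631]
ee_rot: [[0.062, 0.99, 0.13], [0.422, -0.144, 0.895], [0.904, -0.001, -0.427]]
force: [0.4, 0.2, -0.8]
gripper_width: 0.748
grasp_force: 0.0
```

```bash
python3 - <<'E'
from h import *
np.set_printoptions(precision=4,suppress=True)
s=r.read_state(); print(s['time'],s['eef_pos'],s['qpos'].round(1))
p,d=r.capture('wrist'); np.save('w1.npy',d)
P0=np.array([[.527,-.174,z] for z in(.045,.082,.13,.175)]); u=proj('wrist',P0); print(u)
for l in('blank','dome','bud','block'): print(l,[(np.round(o['bbox']).tolist(),round(o['score'],2)) for o in r.look_for('wrist',l)[:3]])
for a in u: cv2.circle(p,(int(a[0]),int(a[1])),2,(0,0,255),-1)
for x in(-85,85):
    a=proj('wrist',[BL+RB@[x/1000,0,.045]])[0]; cv2.circle(p,(int(a[0]),int(a[1])),2,(255,0,0),-1)
for x in(-.12,.12):
  for y in(-.0375,.0375):
    a=proj('wrist',[BL+RB@[x,y,.045]])[0]; cv2.circle(p,(int(a[0]),int(a[1])),2,(0,255,0),-1)
cv2.imwrite('pics/w1.png',p)
R=grasp(25); ax=np.array([.527,-.174,.082])
print(rel(ax+.02*R[:,2],R))
E
```

```text
2.5667 [ 0.5114 -0.2853  0.1631] [-55.3  39.6  82.9  40.8 109.2 -52.4]
[[281.8207 252.524 ]
 [281.7138 226.3107]
 [281.544  184.7353]
 [281.3398 134.8778]]
blank [([255.0, 131.0, 47.0, 137.0], 0.87)]
dome [([160.0, 201.0, 54.0, 69.0], 0.81)]
bud [([346.0, 96.0, 70.0, 172.0], 0.97), ([408.0, 236.0, 69.0, 98.0], 0.6)]
block [([143.0, 227.0, 271.0, 88.0], 0.66)]
(array([-0.0843, -0.0013,  0.5154]), array([ 0.0019,  0.0009, -0.0016]))
```

View pics/w1.png

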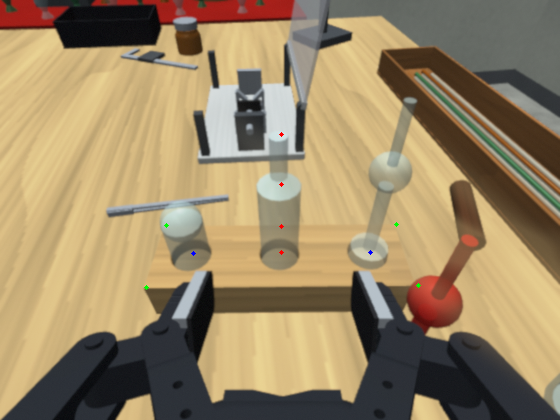

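The wrist view shows the blank centred at column 279 (predicted 282), so it is about 2 mm to −x of the estimate. The dome is at (187,235), the bud at (380,180), and the path is clear.

servo_tool --slide '[[-0.03,-0.008,0.06],[-0.06,-0.008,0.12],[-0.084,-0.008,0.18],[-0.084,-0.008,0.24],[-0.084,-0.008,0.3],[-0.084,-0.008,0.36],[-0.084,-0.008,0.42],[-0.084,-0.008,0.47],[-0.084,-0.008,0.515],[-0.084,-0.008,0.515]]' --rot '[[0.002,0,-0.001],[0.002,0,-0.001],[0.002,0,-0.001],[0.002,0,-0.001],[0.002,0,-0.001],[0.002,0,-0.001],[0.002,0,-0.001],[0.002,0,-0.001],[0.002,0,-0.001],[0.002,0,-0.001]]' --grip '[0.75,0.75,0.75,0.75,0.75,0.75,0.75,0.75,0.75,0.75]'

```text
time: 3.65
eef_pos: [0.5266, -0.1526, 0.0724]
ee_rot: [[0.061, 0.991, 0.119], [0.419, -0.133, 0.898], [0.906, -0.005, -0.423]]
force: [-0.4, -0.2, -0.9]
gripper_width: 0.753
grasp_force: 0.0
```

```bash
python3 - <<'E'
from h import *
np.set_printoptions(precision=4,suppress=True)
s=r.read_state(); print(s['eef_pos'],s['qpos'].round(1))
p,d=r.capture('wrist')
u=proj('wrist',[[.525,-.174,z] for z in(.045,.13,.175)]); print(u)
for l in('blank',): print(l,[(np.round(o['bbox']).tolist(),round(o['score'],2)) for o in r.look_for('wrist',l)[:3]])
cv2.imwrite('pics/w2.png',p)
R=grasp(25); ax=np.array([.525,-.174,.082])
print(rel(ax+.02*R[:,2],R))
E
```

```text
[ 0.5266 -0.1526  0.0724] [-47.2  40.6  94.5  44.6  96.2 -56.5]
[[283.495  346.9247]
 [282.9904 231.0697]
 [282.4177  98.3111]]
blank [([226.0, 89.0, 117.0, 304.0], 0.6)]
(array([-0.0011,  0.0001, -0.0025]), array([-0.0005,  0.0008, -0.0006]))
```

View pics/w2.png

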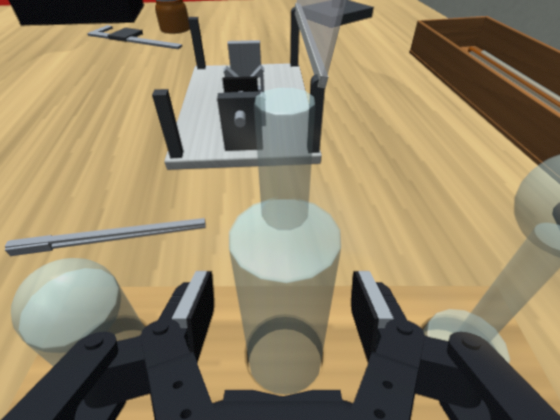

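The blank is centred between the fingers (column 284 against 282), so I'll close.

servo_tool --slide '[[0,0,0],[0,0,0],[0,0,0],[0,0,0],[0,0,0],[0,0,0],[0,0,0],[0,0,0],[0,0,0],[0,0,0]]' --rot '[[0,0,0],[0,0,0],[0,0,0],[0,0,0],[0,0,0],[0,0,0],[0,0,0],[0,0,0],[0,0,0],[0,0,0]]' --grip '[0.6,0.52,0.47,0.44,0.42,0.38,0.3,0.3,0.3,0.3]'

```text
time: 4.58
eef_pos: [0.5277, -0.1558, 0.0739]
ee_rot: [[0.059, 0.991, 0.122], [0.421, -0.136, 0.897], [0.905, -0.001, -0.425]]
force: [-0.9, -2.0, 3.4]
gripper_width: 0.402
grasp_force: 59.4
```

```bash
python3 - <<'E'
from h import *
s=r.read_state(); R=s['ee_rot']; t=s['eef_pos']
# lateral: centred between pads
b=np.array([.525,-.174,.030]); y=R.T@(b-t); print(y); 
b=b-R[:,1]*y[1]; TB=np.eye(4); TB[:3,:3]=R.T; TB[:3,3]=R.T@(b-t); np.save('TB.npy',TB); print(TB)
E
```

```text
[-0.0475612  -0.00015017  0.00203853]
[[ 5.90286906e-02  4.20962657e-01  9.05155266e-01 -4.75612021e-02]
 [ 9.90739831e-01 -1.35766084e-01 -1.46894508e-03  1.64527680e-17]
 [ 1.22271015e-01  8.96860085e-01 -4.25078566e-01  2.03853302e-03]
 [ 0.00000000e+00  0.00000000e+00  0.00000000e+00  1.00000000e+00]]
```

servo_tool --slide '[[0.027,0,-0.013],[0.054,0,-0.026],[0.082,0,-0.038],[0.12,0,-0.056],[0.16,0,-0.075],[0.2,0,-0.094],[0.24,0,-0.113],[0.272,0,-0.128],[0.272,0,-0.128],[0.272,0,-0.128]]' --rot '[[0,0,0],[0,0,0],[0,0,0],[0,0,0],[0,0,0],[0,0,0],[0,0,0],[0,0,0],[0,0,0],[0,0,0]]' --grip '[0.3,0.3,0.3,0.3,0.3,0.3,0.3,0.3,0.3,0.3]'

```text
time: 5.42
eef_pos: [0.528, -0.1561, 0.1646]
ee_rot: [[0.058, 0.991, 0.123], [0.423, -0.136, 0.896], [0.904, -0.0, -0.427]]
force: [-0.9, 0.7, -1.4]
gripper_width: 0.402
grasp_force: 59.7
```

```bash
cat >> h.py <<'E'
def tgt(base_c, tilt=0):  # tool pose for blank base at cradle coords, axis +y_c (mouth raised by tilt deg)
    TB=np.load('TB.npy'); W=np.eye(4); W[:3,3]=cra(base_c)
    # blank frame: z=+y_c ; grasp-world frame: blank axes = world axes at grasp(yaw -7.8) -> x stays x
    W[:3,:3]=RC@Ro.from_euler('x',-90+tilt,degrees=True).as_matrix()@Ro.from_euler('z',7.8,degrees=True).as_matrix()
    T=W@np.linalg.inv(TB); return T[:3,3],T[:3,:3]
def blank():
    s=r.read_state(); T=np.eye(4); T[:3,:3]=s['ee_rot']; T[:3,3]=s['eef_pos']; B=T@np.load('TB.npy')
    return (RC.T@(B[:3,3]-CR))*1000, RC.T@B[:3,2], (RC.T@(B[:3,3]+.145*B[:3,2]-CR))*1000
E
python3 - <<'E'
from h import *
np.set_printoptions(precision=4,suppress=True)
p,R=tgt([0,-.07,.14]); print(p,R,joints(p,R)); print(rel(p,R))
E
```

```text
[0.5217 0.14   0.1216] [[ 0.0645  0.9975 -0.0302]
 [ 0.9029 -0.0712 -0.424 ]
 [-0.4251  0.0001 -0.9052]] [ 18.  -23.3  85.4  26.1]
(array([ 0.2864, -0.1546,  0.9427]), array([ 0.0076, -0.4992, -0.0216]))
```

servo_tool --slide '[[0.1,-0.01,0.02],[0.16,-0.02,0.08],[0.2,-0.03,0.16],[0.23,-0.05,0.25],[0.26,-0.06,0.34],[0.3,-0.08,0.43],[0.33,-0.09,0.52],[0.36,-0.1,0.61],[0.38,-0.12,0.68],[0.4,-0.13,0.75]]' --rot '[[0,-0.038,-0.001],[0,-0.076,-0.003],[0.001,-0.114,-0.005],[0.002,-0.152,-0.006],[0.003,-0.19,-0.008],[0.003,-0.228,-0.01],[0.004,-0.266,-0.011],[0.005,-0.304,-0.013],[0.005,-0.342,-0.015],[0.006,-0.38,-0.016]]' --grip '[0.3,0.3,0.3,0.3,0.3,0.3,0.3,0.3,0.3,0.3]'

```text
time: 6.25
eef_pos: [0.5227, 0.1034, 0.1773]
ee_rot: [[0.086, 0.996, 0.002], [0.994, -0.086, -0.068], [-0.067, 0.008, -0.998]]
force: [-0.3, -0.9, -2.2]
gripper_width: 0.401
grasp_force: 59.9
```

```bash
python3 - <<'E'
from h import *
np.set_printoptions(precision=4,suppress=True)
p,R=tgt([0,-.07,.14]); print(rel(p,R)); print(r.read_state()['qpos'].round(1)); print(blank())
E
```

```text
(array([ 0.1333, -0.015 ,  0.1769]), array([ 0.0014, -0.1182, -0.0052]))
[  5.9   4.8 107.2  -4.2  68.3  12.4]
(array([   2.762 , -110.0451,  178.4749]), array([0.0105, 0.9317, 0.363 ]), array([  4.2794,  25.0542, 231.1141]))
```

servo_tool --slide '[[0.04,-0.005,0.04],[0.08,-0.01,0.1],[0.12,-0.014,0.15],[0.133,-0.015,0.177],[0.133,-0.015,0.177],[0.133,-0.015,0.177],[0.133,-0.015,0.177],[0.133,-0.015,0.177],[0.133,-0.015,0.177],[0.133,-0.015,0.177]]' --rot '[[0,-0.038,-0.002],[0.001,-0.076,-0.004],[0.001,-0.118,-0.005],[0.001,-0.118,-0.005],[0.001,-0.118,-0.005],[0.001,-0.118,-0.005],[0.001,-0.118,-0.005],[0.001,-0.118,-0.005],[0.001,-0.118,-0.005],[0.001,-0.118,-0.005]]' --grip '[0.3,0.3,0.3,0.3,0.3,0.3,0.3,0.3,0.3,0.3]'

```text
time: 7.08
eef_pos: [0.5236, 0.1377, 0.1228]
ee_rot: [[0.068, 0.997, -0.029], [0.906, -0.074, -0.418], [-0.419, 0.002, -0.908]]
force: [0.3, -0.3, -1.7]
gripper_width: 0.406
grasp_force: 60.0
```

```bash
python3 - <<'E'
from h import *
np.set_printoptions(precision=4,suppress=True)
print(blank(), r.read_state()['time'],r.read_state()['qpos'].round(1))
n=['top','wrist','scene']; out=[]
for c in n:
    p,d=r.capture(c); np.save(c+'3.npy',d); cv2.imwrite(f'pics/raw_{c}3.png',p)
    q=p.copy(); S=4 if c!='wrist' else 2
    q=cv2.resize(q,None,fx=S,fy=S,interpolation=3)
    def dot(X,col):
        for a in proj(c,[cra(x) for x in X]): cv2.circle(q,(int(a[0]*S+S/2),int(a[1]*S+S/2)),3,col,-1)
    dot([[x,y,.012] for x in(-.08,.08) for y in(-.125,.125)],(0,255,0))   # plate corners
    dot([[x,.075,.058] for x in(-.022,.022)],(0,0,255))  # stop top edge of face
    dot([[x,-.064,.070] for x in(-.018,.018)],(255,0,0))  # pad top edge
    dot([[x,y,.082] for x in(.072,-.068) for y in(-.115,.115)],(255,0,255))
    b,m=[CR+RC@(v/1000) for v in(blank()[0],blank()[2])]
    for a in proj(c,[b,m]): cv2.circle(q,(int(a[0]*S+2),int(a[1]*S+2)),4,(0,255,255),-1)
    if c=='top': q=q[440:1120,440:1140]
    if c=='scene': q=q[360:1000,900:1400]
    cv2.imwrite(f'pics/{c}3.png',q)
a=cv2.imread('pics/top3.png'); a=cv2.resize(a,(520,505)); b=cv2.imread('pics/wrist3.png')
sc=cv2.imread('pics/scene3.png'); 
cv2.imwrite('pics/c3.png',np.hstack([cv2.imread('pics/top3.png')[:600,:800][:, :450] if 0 else cv2.resize(cv2.imread('pics/top3.png'),(440,428)),cv2.resize(sc,(334,428))]))
E
```

```text
(array([  1.8023, -72.3132, 140.8502]), array([0.003 , 1.    , 0.0072]), array([  2.2395,  72.6824, 141.899 ])) 7.0833 [ 19.7  17.4 102.2 -23.7  72.4  33.6]
```

View pics/c3.png

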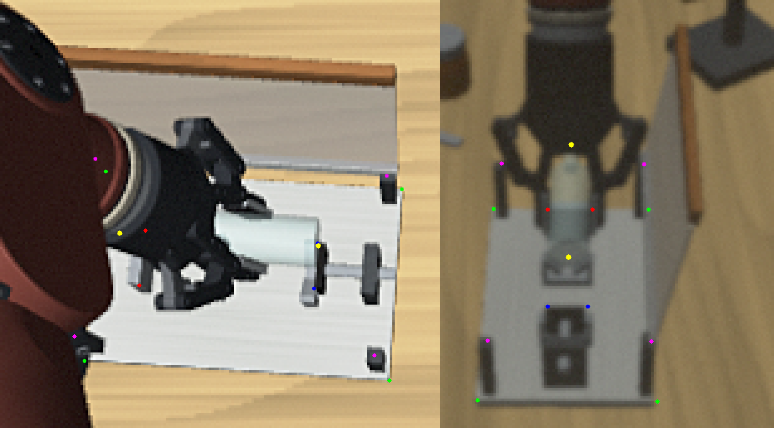

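The overlay matches the plate corners and posts in both views, and the blank hangs horizontally, base towards the pad. Next I lower it to just above the saddles with the base short of the pad.

```bash
python3 - <<'E'
from h import *
np.set_printoptions(precision=4,suppress=True)
for b in([0,-.060,.100],[0,-.060,.072],[0,-.074,.072],[0,-.074,.052]):
    print(b,rel(*tgt(b)))
E
```

```text
[0, -0.06, 0.1] (array([ 0.0919, -0.005 ,  0.106 ]), array([ 0.0001, -0.0021, -0.0007]))
[0, -0.06, 0.072] (array([ 0.131 , -0.0051,  0.1907]), array([ 0.0001, -0.0021, -0.0007]))
[0, -0.074, 0.072] (array([ 0.0886, -0.005 ,  0.2103]), array([ 0.0001, -0.0021, -0.0007]))
[0, -0.074, 0.052] (array([ 0.1166, -0.0051,  0.2708]), array([ 0.0001, -0.0021, -0.0007]))
```

servo_tool --slide '[[0.03,-0.002,0.03],[0.06,-0.004,0.07],[0.092,-0.005,0.106],[0.105,-0.005,0.134],[0.118,-0.005,0.162],[0.131,-0.005,0.191],[0.131,-0.005,0.191],[0.131,-0.005,0.191],[0.131,-0.005,0.191],[0.131,-0.005,0.191]]' --rot '[[0,-0.002,-0.001],[0,-0.002,-0.001],[0,-0.002,-0.001],[0,-0.002,-0.001],[0,-0.002,-0.001],[0,-0.002,-0.001],[0,-0.002,-0.001],[0,-0.002,-0.001],[0,-0.002,-0.001],[0,-0.002,-0.001]]' --grip '[0.3,0.3,0.3,0.3,0.3,0.3,0.3,0.3,0.3,0.3]'

```text
time: 8.07
eef_pos: [0.5228, 0.1506, 0.0536]
ee_rot: [[0.063, 0.998, -0.029], [0.903, -0.069, -0.424], [-0.425, 0.0, -0.905]]
force: [-0.1, 0.6, -1.4]
gripper_width: 0.402
grasp_force: 60.0
```

```bash
python3 - <<'E'
from h import *
np.set_printoptions(precision=4,suppress=True)
print(blank(),r.read_state()['force'])
for b in([0,-.060,.072],[0,-.074,.072],[0,-.074,.052]): print(b,rel(*tgt(b)))
p,d=r.capture('scene'); q=p[90:250,210:340]; cv2.imwrite('pics/s4.png',cv2.resize(q,None,fx=3.6,fy=3.6,interpolation=3))
E
```

```text
(array([  0.4309, -59.3657,  71.9853]), array([-0.0021,  1.    ,  0.0002]), array([ 0.1207, 85.6339, 72.0134])) [-0.1016  0.5803 -1.352 ]
[0, -0.06, 0.072] (array([-0.0019, -0.0011,  0.0009]), array([ 0.0003, -0.0001,  0.0006]))
[0, -0.074, 0.072] (array([-0.0442, -0.0012,  0.0207]), array([ 0.0003, -0.0001,  0.0006]))
[0, -0.074, 0.052] (array([-0.0159, -0.0012,  0.0811]), array([ 0.0003, -0.0001,  0.0006]))
```

View pics/s4.png

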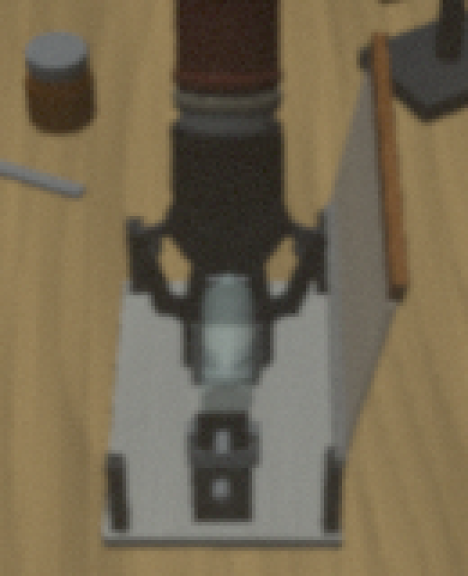

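The blank is centred between the saddles' sides, short of the pad. I'll push towards the pad and check the force.

servo_tool --slide '[[-0.005,0,0.002],[-0.01,0,0.004],[-0.015,0,0.007],[-0.02,0,0.009],[-0.025,-0.001,0.012],[-0.03,-0.001,0.014],[-0.035,-0.001,0.016],[-0.04,-0.001,0.019],[-0.044,-0.001,0.021],[-0.044,-0.001,0.021]]' --rot '[[0,0,0],[0,0,0],[0,0,0],[0,0,0],[0,0,0],[0,0,0],[0,0,0],[0,0,0],[0,0,0],[0,0,0]]' --grip '[0.3,0.3,0.3,0.3,0.3,0.3,0.3,0.3,0.3,0.3]'

```text
time: 8.95
eef_pos: [0.5213, 0.1371, 0.0531]
ee_rot: [[0.063, 0.998, -0.029], [0.904, -0.069, -0.422], [-0.423, 0.0, -0.906]]
force: [-0.9, 6.4, 1.2]
gripper_width: 0.404
grasp_force: 60.1
```

```bash
python3 - <<'E'
from h import *
np.set_printoptions(precision=4,suppress=True)
print(blank(),r.read_state()['force'],r.read_state()['ft_torque'])
for b in([0,-.074,.072],[0,-.074,.060],[0,-.074,.052]): print(b,rel(*tgt(b)))
E
```

```text
(array([ -0.1726, -72.9917,  71.348 ]), array([-0.0021,  1.    ,  0.0026]), array([-0.4711, 72.0075, 71.7187])) [-0.9298  6.3646  1.2362] [ 1.0742  0.0806 -0.0598]
[0, -0.074, 0.072] (array([-0.0039,  0.0009, -0.0001]), array([ 0.0003, -0.0008,  0.0006]))
[0, -0.074, 0.06] (array([0.013 , 0.0009, 0.0361]), array([ 0.0003, -0.0008,  0.0006]))
[0, -0.074, 0.052] (array([0.0242, 0.0009, 0.0603]), array([ 0.0003, -0.0008,  0.0006]))
```

servo_tool --slide '[[-0.003,0,0.001],[-0.006,0,0.002],[-0.009,0,0.004],[-0.01,0,0.005],[-0.01,0,0.005],[-0.01,0,0.005],[-0.01,0,0.005],[-0.01,0,0.005],[-0.01,0,0.005],[-0.01,0,0.005]]' --rot '[[0,0,0],[0,0,0],[0,0,0],[0,0,0],[0,0,0],[0,0,0],[0,0,0],[0,0,0],[0,0,0],[0,0,0]]' --grip '[0.3,0.3,0.3,0.3,0.3,0.3,0.3,0.3,0.3,0.3]'

```text
time: 9.78
eef_pos: [0.5211, 0.1344, 0.0531]
ee_rot: [[0.063, 0.998, -0.029], [0.904, -0.069, -0.421], [-0.422, 0.0, -0.907]]
force: [-0.7, 6.8, 1.7]
gripper_width: 0.403
grasp_force: 60.2
```

```bash
python3 - <<'E'
from h import *
np.set_printoptions(precision=4,suppress=True)
print(blank(),r.read_state()['force'],r.read_state()['ft_torque'])
for b in([0,-.077,.072],[0,-.077,.060],[0,-.077,.052]): print(b,rel(*tgt(b)))
p,d=r.capture('top'); q=p[110:290,100:290]; cv2.imwrite('pics/t5.png',cv2.resize(q,None,fx=3.2,fy=3.2,interpolation=3))
E
```

```text
(array([ -0.1478, -75.6368,  71.3193]), array([-0.0022,  1.    ,  0.0035]), array([-0.4713, 69.3619, 71.826 ])) [-0.6756  6.8404  1.71  ] [ 1.1844  0.1284 -0.1371]
[0, -0.077, 0.072] (array([-0.0051,  0.0008,  0.0004]), array([ 0.0004, -0.0011,  0.0006]))
[0, -0.077, 0.06] (array([0.0118, 0.0008, 0.0367]), array([ 0.0004, -0.0011,  0.0006]))
[0, -0.077, 0.052] (array([0.0231, 0.0008, 0.0609]), array([ 0.0004, -0.0011,  0.0006]))
```

View pics/t5.png

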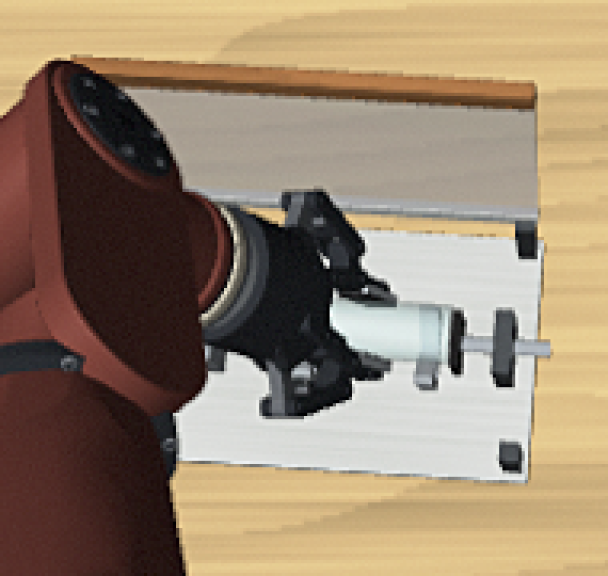

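The pad shows compressed (crop 457,340, roughly 11 mm back) with the base flat against it. Lowering slowly.

servo_tool --slide '[[0.003,0,0.006],[0.006,0,0.012],[0.009,0,0.018],[0.011,0,0.024],[0.014,0,0.03],[0.017,0,0.036],[0.02,0,0.042],[0.022,0,0.048],[0.023,0,0.05],[0.023,0,0.05]]' --rot '[[0,0,0],[0,0,0],[0,0,0],[0,0,0],[0,0,0],[0,0,0],[0,0,0],[0,0,0],[0,0,0],[0,0,0]]' --grip '[0.3,0.3,0.3,0.3,0.3,0.3,0.3,0.3,0.3,0.3]'

```text
time: 10.67
eef_pos: [0.5223, 0.1344, 0.0372]
ee_rot: [[0.063, 0.998, -0.026], [0.905, -0.068, -0.421], [-0.422, 0.003, -0.907]]
force: [0.9, 8.6, 2.0]
gripper_width: 0.404
grasp_force: 60.5
```

```bash
python3 - <<'E'
from h import *
np.set_printoptions(precision=4,suppress=True)
print(blank(),r.read_state()['force'],r.read_state()['ft_torque'])
for b in([0,-.076,.052],[0,-.076,.050]): print(b,rel(*tgt(b)))
E
```

```text
(array([  1.0446, -75.5665,  55.3868]), array([-0.0032,  1.    ,  0.0037]), array([ 0.5775, 69.4318, 55.9181])) [0.9234 8.576  2.0461] [ 1.0857 -0.0625  0.0016]
[0, -0.076, 0.052] (array([ 0.0035, -0.0032,  0.0114]), array([ 0.0012, -0.0012,  0.0006]))
[0, -0.076, 0.05] (array([ 0.0063, -0.0032,  0.0175]), array([ 0.0012, -0.0012,  0.0006]))
```

servo_tool --slide '[[0.001,0,0.002],[0.002,-0.001,0.004],[0.002,-0.001,0.005],[0.003,-0.002,0.007],[0.004,-0.002,0.008],[0.004,-0.002,0.009],[0.004,-0.002,0.009],[0.004,-0.002,0.009],[0.004,-0.002,0.009],[0.004,-0.002,0.009]]' --rot '[[0,0,0],[0,0,0],[0,0,0],[0,0,0],[0,0,0],[0,0,0],[0,0,0],[0,0,0],[0,0,0],[0,0,0]]' --grip '[0.3,0.3,0.3,0.3,0.3,0.3,0.3,0.3,0.3,0.3]'

```text
time: 11.5
eef_pos: [0.5223, 0.1343, 0.0368]
ee_rot: [[0.064, 0.998, -0.026], [0.904, -0.069, -0.423], [-0.423, 0.003, -0.906]]
force: [-2.8, 8.9, 12.5]
gripper_width: 0.405
grasp_force: 61.6
```

```bash
python3 - <<'E'
from h import *
np.set_printoptions(precision=4,suppress=True)
print(blank(),r.read_state()['force'],r.read_state()['ft_torque'])
E
```

```text
(array([  1.0184, -75.6416,  55.0734]), array([-0.0027,  1.    ,  0.0018]), array([ 0.6283, 69.3576, 55.3301])) [-2.8086  8.865  12.5227] [ 0.5162  0.4077 -0.1645]
```

Contact on the saddles. I'll ease the load slightly and slide it back towards the stop before letting go.

servo_tool --slide '[[-0.001,-0.001,-0.004],[0.001,-0.001,-0.005],[0.003,-0.001,-0.006],[0.005,-0.002,-0.007],[0.007,-0.002,-0.008],[0.009,-0.002,-0.009],[0.011,-0.002,-0.01],[0.012,-0.002,-0.01],[0.012,-0.002,-0.01],[0.012,-0.002,-0.01]]' --rot '[[0,0,0],[0,0,0],[0,0,0],[0,0,0],[0,0,0],[0,0,0],[0,0,0],[0,0,0],[0,0,0],[0,0,0]]' --grip '[0.3,0.3,0.3,0.3,0.3,0.3,0.3,0.3,0.3,0.3]'

```text
time: 12.33
eef_pos: [0.5214, 0.1377, 0.0358]
ee_rot: [[0.062, 0.998, -0.027], [0.903, -0.068, -0.423], [-0.424, 0.002, -0.906]]
force: [1.1, 5.7, 5.7]
gripper_width: 0.406
grasp_force: 60.6
```

```bash
python3 - <<'E'
from h import *
np.set_printoptions(precision=4,suppress=True)
print(blank(),r.read_state()['force'],r.read_state()['ft_torque'])
p,d=r.capture('scene'); q=p[90:250,210:340]; cv2.imwrite('pics/s6.png',cv2.resize(q,None,fx=3.6,fy=3.6,interpolation=3))
a=r.capture('top')[0]; cv2.imwrite('pics/raw_top6.png',a)
E
```

```text
(array([ -0.099 , -72.2769,  54.0945]), array([-0.0033,  1.    ,  0.001 ]), array([-0.5834, 72.7222, 54.2419])) [1.0613 5.7433 5.7153] [ 0.5836 -0.1332  0.1296]
```

servo_tool --slide '[[0.002,0,-0.001],[0.004,0,-0.002],[0.006,0,-0.003],[0.006,0,-0.003],[0.006,0,-0.003],[0.006,0,-0.003],[0.006,0,-0.003],[0.006,0,-0.003],[0.006,0,-0.003],[0.006,0,-0.003]]' --rot '[[0,0,0],[0,0,0],[0,0,0],[0,0,0],[0,0,0],[0,0,0],[0,0,0],[0,0,0],[0,0,0],[0,0,0]]' --grip '[0.3,0.3,0.3,0.3,0.42,0.46,0.52,0.6,0.7,0.8]'

```text
time: 13.27
eef_pos: [0.5186, 0.1384, 0.0336]
ee_rot: [[0.061, 0.998, -0.033], [0.902, -0.069, -0.425], [-0.426, -0.004, -0.905]]
force: [0.8, -0.2, 0.5]
gripper_width: 0.799
grasp_force: 0.0
```

```bash
python3 - <<'E'
from h import *
np.set_printoptions(precision=4,suppress=True)
s=r.read_state();print(s['force'],s['ft_torque'],s['gripper_width'],s['eef_pos'])
a=r.capture('top')[0]; cv2.imwrite('pics/raw_top7.png',a)
p,d=r.capture('scene'); cv2.imwrite('pics/raw_scene7.png',p)
q1=cv2.resize(a[140:250,120:280],None,fx=2.8,fy=2.8,interpolation=3); q2=cv2.resize(p[100:250,210:340],None,fx=2.6,fy=2.6,interpolation=3)
h=max(len(q1),len(q2)); z=lambda q:cv2.copyMakeBorder(q,0,h-len(q),0,0,0)
cv2.imwrite('pics/c7.png',np.hstack([z(q1),z(q2)]))
E
```

```text
[ 0.7924 -0.207   0.5086] [ 0.2301 -0.0031 -0.004 ] 0.799164885861956 [0.5186 0.1384 0.0336]
```

View pics/c7.png

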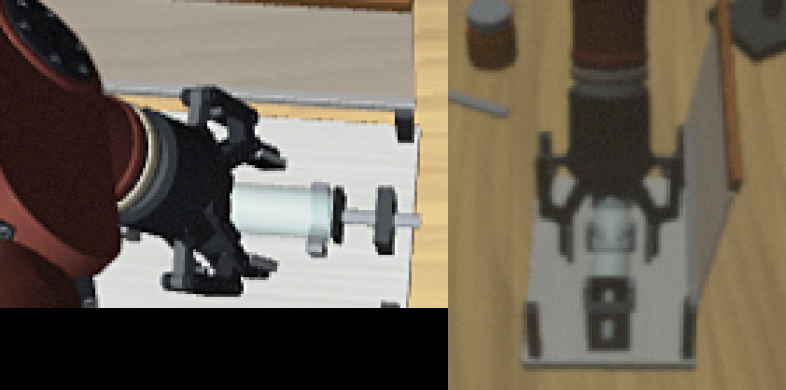

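Released: the blank lies in the saddles, touching the pad. I'll retract straight back along the tool axis.

servo_tool --slide '[[0,0,-0.03],[0,0,-0.07],[0,0,-0.12],[0,0,-0.18],[0,0,-0.26],[0,0,-0.34],[0,0,-0.42],[0,0,-0.5],[0,0,-0.6],[0,0,-0.7]]' --rot '[[0,0,0],[0,0,0],[0,0,0],[0,0,0],[0,0,0],[0,0,0],[0,0,0],[0,0,0],[0,0,0],[0,0,0]]' --grip '[0.8,0.8,0.8,0.8,0.8,0.8,0.8,0.8,0.8,0.8]'

```text
time: 14.2
eef_pos: [0.5258, 0.229, 0.2268]
ee_rot: [[0.062, 0.998, -0.03], [0.903, -0.069, -0.424], [-0.425, -0.001, -0.905]]
force: [0.5, 0.7, 0.2]
gripper_width: 0.802
grasp_force: 0.0
```

```bash
python3 - <<'E'
from h import *
np.set_printoptions(precision=4,suppress=True)
s=r.read_state();print(s['time'],s['eef_pos'],s['qpos'].round(1))
c='wrist'; p,d=r.capture(c); q=p.copy()
def dot(X,col):
    for a in proj(c,[cra(x) for x in X]): cv2.circle(q,(int(a[0]),int(a[1])),2,col,-1)
dot([[x,.075,.058] for x in(-.022,.022)],(0,0,255)); dot([[x,-.070,.070] for x in(-.018,.018)],(255,0,0))
dot([[0,-.07,.052],[0,.075,.052]],(0,255,255)); dot([[x,y,.012] for x in(-.08,.08) for y in(-.125,.125)],(0,255,0))
cv2.imwrite('pics/w8.png',q); cv2.imwrite('pics/raw_w8.png',p)
sc=r.capture('scene')
# guard outer-side contact pts: tool down, y tool along cradle y so finger pair is wide along y
th=1.74
for r_,th in((.14,1.74),(.14,1.2)):
    pass
def gd(rr,off,th): # point at radius rr along guard, off above top side, cradle coords
    u=np.array([-np.cos(th),0,np.sin(th)]); n=np.array([np.sin(th),0,np.cos(th)]); return np.array([.072,0,.082])+rr*u+off*n
for th in(1.74,1.4,1.0,.5,0): print(th,cra(gd(.145,.008,th)))
E
```

```text
14.2 [0.5258 0.229  0.2268] [ 27.5  16.3  91.5 -21.3  86.4  35.5]
1.74 [0.6275 0.1587 0.2236]
1.4 [0.5786 0.1621 0.2262]
1.0 [0.5239 0.166  0.2083]
0.5 [0.4722 0.1696 0.1585]
0 [0.4507 0.1711 0.09  ]
```

View pics/w8.png

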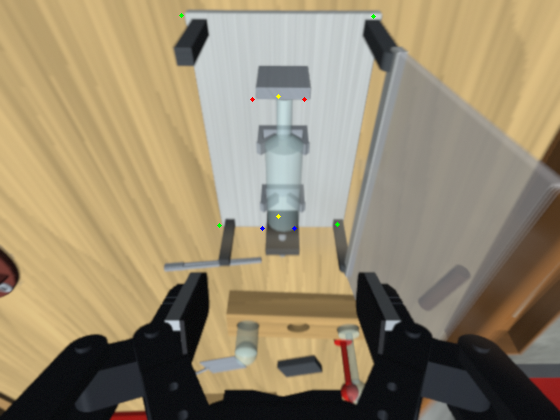

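The blank lies in both saddles with its mouth at the stop face (283,100) and its base on the pad (282,215). Now the guard: go up, vertical and shut, then over to its far side.

```bash
cat >> h.py <<'E'
def gd(th,rr=.147,off=.008,t=.0145):
    u=np.array([-np.cos(th),0,np.sin(th)]); n=np.array([np.sin(th),0,np.cos(th)])
    return cra(np.array([.072+t,0,.082])+rr*u+off*n)
E
python3 - <<'E'
from h import *
R=place(0)
print(rel([.60,.18,.34],R)); print(rel([.69,.159,.34],R))
# guard angle precise from scene depth now, and z of edge
d=np.load('top0.npy'); P=cloud('top',d); m=(P[...,1]>.02)&(P[...,1]<.35)&(P[...,2]>.05)&(P[...,0]>.55)&(P[...,0]<.72)
q=(P[m]-CR)@RC; q=q[np.abs(q[:,1])<.12]
f=np.polyfit(q[:,2],q[:,0],1); print('x_c at z',f, np.polyval(f,.082), np.polyval(f,.22),q[:,2].max(),'theta',np.pi/2+np.arctan(f[0]))
E
```

```text
(array([-0.2915,  0.2492, -0.2586]), array([0.0035, 0.1376, 0.0003]))
(array([-0.3354,  0.5532, -0.2348]), array([0.0035, 0.1376, 0.0003]))
x_c at z [0.17617495 0.05763139] 0.07207773897685338 0.09638988194134018 0.24571783081620913 theta 1.7451818007877808
```

servo_tool --slide '[[-0.05,0,-0.11],[-0.1,0,-0.22],[-0.16,0,-0.34],[-0.17,0.03,-0.33],[-0.2,0.1,-0.31],[-0.24,0.2,-0.29],[-0.27,0.3,-0.27],[-0.3,0.4,-0.25],[-0.32,0.5,-0.24],[-0.335,0.553,-0.235]]' --rot '[[0,0.02,0],[0,0.05,0],[0,0.08,0],[0.002,0.11,0],[0.003,0.138,0],[0.003,0.138,0],[0.003,0.138,0],[0.003,0.138,0],[0.003,0.138,0],[0.003,0.138,0]]' --grip '[0.5,0.2,0,0,0,0,0,0,0,0]'

```text
time: 15.13
eef_pos: [0.6896, 0.1539, 0.33]
ee_rot: [[0.073, 0.997, -0.011], [0.997, -0.073, -0.006], [-0.007, -0.01, -1.0]]
force: [-1.3, -0.6, -0.1]
gripper_width: 0.003
grasp_force: 0.0
```

```bash
python3 - <<'E'
from h import *
R=place(0); s=r.read_state(); print(s['time'],s['eef_pos'],s['qpos'].round(1))
p=gd(1.745)+RC@[.03,0,0]; print(p,rel(p,R))
q0=p
for th in(1.745,1.6,1.4,1.2,1.0,.8,.6,.4,.2,.1,0): print(th,((R.T@(gd(th)-q0))/.3).round(3))
E
```

```text
15.1333 [0.68959492 0.15389431 0.33002068] [ 7.  19.6 73.1 -0.3 87.9 11.2]
[0.67299249 0.15554647 0.22538855] (array([ 0.0037, -0.052 ,  0.3493]), array([-0.0033,  0.0021, -0.001 ]))
1.745 [-0.  -0.1  0. ]
1.6 [-0.    -0.17  -0.011]
1.4 [-0.    -0.268 -0.009]
1.2 [-0.    -0.364  0.012]
1.0 [-0.    -0.454  0.051]
0.8 [-0.    -0.533  0.108]
0.6 [-0.    -0.601  0.179]
0.4 [-0.    -0.652  0.263]
0.2 [-0.    -0.686  0.354]
0.1 [-0.    -0.696  0.403]
0 [-0.    -0.701  0.451]
```

servo_tool --slide '[[0,0,0.05],[0,0,0.1],[0,0,0.15],[0.004,0,0.2],[0.004,-0.01,0.25],[0.004,-0.02,0.3],[0.004,-0.04,0.33],[0.004,-0.05,0.349],[0.004,-0.05,0.349],[0.004,-0.05,0.349]]' --rot '[[-0.003,0.002,-0.001],[-0.003,0.002,-0.001],[-0.003,0.002,-0.001],[-0.003,0.002,-0.001],[-0.003,0.002,-0.001],[-0.003,0.002,-0.001],[-0.003,0.002,-0.001],[-0.003,0.002,-0.001],[-0.003,0.002,-0.001],[-0.003,0.002,-0.001]]' --grip '[0,0,0,0,0,0,0,0,0,0]'

```text
time: 15.97
eef_pos: [0.6715, 0.1576, 0.2267]
ee_rot: [[0.068, 0.998, -0.001], [0.998, -0.068, 0.0], [0.0, -0.001, -1.0]]
force: [0.9, 0.0, -0.5]
gripper_width: 0.005
grasp_force: 0.0
```

```bash
python3 - <<'E'
from h import *
R=place(0); s=r.read_state(); print(s['time'],s['eef_pos'],s['force'])
for th in(1.745,1.65,1.55,1.45,1.35,1.25,1.15,1.05): print(th,rel(gd(th),R))
E
```

```text
15.9667 [0.67147537 0.15759797 0.22674969] [ 0.92467362  0.035635   -0.53564248]
1.745 (array([-0.0063, -0.0945,  0.0046]), array([-0.0002, -0.0001,  0.0007]))
1.65 (array([-0.0062, -0.1403, -0.0038]), array([-0.0002, -0.0001,  0.0007]))
1.55 (array([-0.0061, -0.1892, -0.0078]), array([-0.0002, -0.0001,  0.0007]))
1.45 (array([-0.006 , -0.2383, -0.007 ]), array([-0.0002, -0.0001,  0.0007]))
1.35 (array([-0.0059, -0.287 , -0.0013]), array([-0.0002, -0.0001,  0.0007]))
1.25 (array([-0.0058, -0.3349,  0.0093]), array([-0.0002, -0.0001,  0.0007]))
1.15 (array([-0.0057, -0.3815,  0.0246]), array([-0.0002, -0.0001,  0.0007]))
1.05 (array([-0.0056, -0.4263,  0.0444]), array([-0.0002, -0.0001,  0.0007]))
```

servo_tool --slide '[[-0.006,-0.03,0.002],[-0.006,-0.06,0.004],[-0.006,-0.085,0.004],[-0.006,-0.11,0.001],[-0.006,-0.135,-0.003],[-0.006,-0.16,-0.006],[-0.006,-0.18,-0.007],[-0.006,-0.2,-0.008],[-0.006,-0.22,-0.008],[-0.006,-0.238,-0.007]]' --rot '[[0,0,0],[0,0,0],[0,0,0],[0,0,0],[0,0,0],[0,0,0],[0,0,0],[0,0,0],[0,0,0],[0,0,0]]' --grip '[0,0,0,0,0,0,0,0,0,0]'

```text
time: 16.8
eef_pos: [0.6, 0.1606, 0.2292]
ee_rot: [[0.068, 0.998, 0.0], [0.998, -0.068, 0.001], [0.001, 0.0, -1.0]]
force: [2.0, 0.5, 2.2]
gripper_width: 0.004
grasp_force: 1.5
```

```bash
cat >> h.py <<'E'
def gfit(f='gx'):
    p,d=r.capture('top'); cv2.imwrite(f'pics/{f}.png',p); P=cloud('top',d); q=(P.reshape(-1,3)-CR)@RC
    return p,q
E
python3 - <<'E'
from h import *
R=place(0); s=r.read_state(); print(s['time'],s['eef_pos'],s['force'])
p,d=r.capture('scene'); cv2.imwrite('pics/g1.png',cv2.resize(p[70:250,200:360],None,fx=3.2,fy=3.2,interpolation=3))
for th in(1.4,1.3,1.2,1.1,1.0,.9,.8): print(th,rel(gd(th),R)[0])
E
```

```text
16.8 [0.60004339 0.16064892 0.22918929] [2.04329311 0.54689879 2.22989907]
1.4 [ 0.     -0.0204  0.0016]
1.3 [ 0.0001 -0.0687  0.0098]
1.2 [ 0.0002 -0.116   0.0228]
1.1 [ 0.0003 -0.1618  0.0405]
1.0 [ 0.0004 -0.2056  0.0626]
0.9 [ 0.0005 -0.2469  0.089 ]
0.8 [ 0.0006 -0.2854  0.1194]
```

View pics/g1.png

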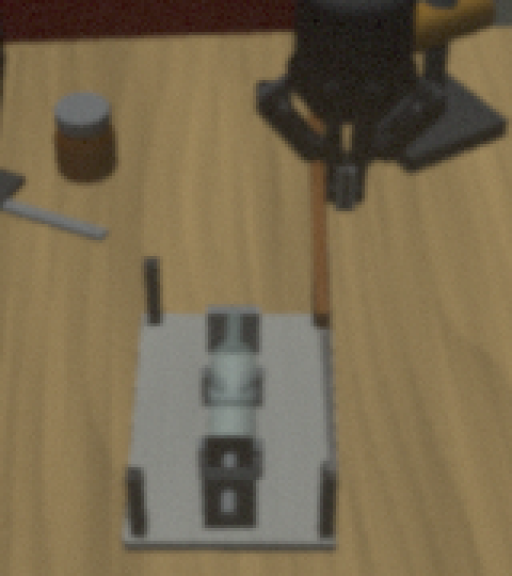

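The finger pushes the strip (345,185) and the guard is now near vertical at about 3 N. Continuing along the arc.

servo_tool --slide '[[0,-0.02,0.002],[0,-0.045,0.005],[0,-0.069,0.01],[0,-0.092,0.016],[0,-0.116,0.023],[0,-0.139,0.031],[0,-0.162,0.04],[0,-0.184,0.051],[0,-0.206,0.063],[0,-0.227,0.075]]' --rot '[[0,0,0],[0,0,0],[0,0,0],[0,0,0],[0,0,0],[0,0,0],[0,0,0],[0,0,0],[0,0,0],[0,0,0]]' --grip '[0,0,0,0,0,0,0,0,0,0]'

```text
time: 17.68
eef_pos: [0.5312, 0.1652, 0.2054]
ee_rot: [[0.068, 0.998, -0.002], [0.998, -0.068, 0.0], [0.0, -0.002, -1.0]]
force: [1.2, 0.2, 3.4]
gripper_width: 0.003
grasp_force: 1.2
```

```bash
python3 - <<'E'
from h import *
R=place(0); s=r.read_state(); print(s['time'],s['eef_pos'],s['force'])
for th in(.95,.9,.85,.8,.75,.7,.65,.6,.55,.5,.45): print(th,rel(gd(th),R)[0])
E
```

```text
17.6833 [0.53118952 0.16518943 0.20544642] [1.17556941 0.20463355 3.3641949 ]
0.95 [ 0.0009 -0.0008 -0.0026]
0.9 [ 0.0009 -0.0211  0.0111]
0.85 [ 0.001  -0.0407  0.0258]
0.8 [ 0.001  -0.0596  0.0415]
0.75 [ 0.001  -0.0777  0.0581]
0.7 [ 0.0011 -0.0949  0.0756]
0.65 [ 0.0011 -0.1112  0.0939]
0.6 [ 0.0011 -0.1266  0.1131]
0.55 [ 0.0011 -0.141   0.1329]
0.5 [ 0.0012 -0.1544  0.1535]
0.45 [ 0.0012 -0.1667  0.1747]
```

servo_tool --slide '[[0,-0.021,0.011],[0,-0.041,0.026],[0,-0.06,0.041],[0,-0.078,0.058],[0,-0.095,0.076],[0,-0.111,0.094],[0,-0.127,0.113],[0,-0.141,0.133],[0,-0.154,0.153],[0,-0.167,0.175]]' --rot '[[0,0,0],[0,0,0],[0,0,0],[0,0,0],[0,0,0],[0,0,0],[0,0,0],[0,0,0],[0,0,0],[0,0,0]]' --grip '[0,0,0,0,0,0,0,0,0,0]'

```text
time: 18.52
eef_pos: [0.4816, 0.1686, 0.1528]
ee_rot: [[0.068, 0.998, -0.001], [0.998, -0.068, 0.0], [0.0, -0.002, -1.0]]
force: [0.3, 0.3, 3.7]
gripper_width: -0.001
grasp_force: 0.9
```

```bash
python3 - <<'E'
from h import *
R=place(0); s=r.read_state(); print(s['time'],s['eef_pos'],s['force'])
for th in(.45,.4,.35,.3,.25,.2,.15,.1,.05,0): print(th,rel(gd(th),R)[0])
E
```

```text
18.5167 [0.48162641 0.16858066 0.15284022] [0.28766686 0.30024275 3.7236087 ]
0.45 [ 0.0012 -0.0014 -0.001 ]
0.4 [ 0.0012 -0.0127  0.0208]
0.35 [ 0.0012 -0.0229  0.0431]
0.3 [ 0.0012 -0.032   0.0659]
0.25 [ 0.0012 -0.0399  0.0891]
0.2 [ 0.0012 -0.0466  0.1127]
0.15 [ 0.0012 -0.0521  0.1366]
0.1 [ 0.0012 -0.0565  0.1608]
0.05 [ 0.0012 -0.0596  0.1851]
0 [ 0.0012 -0.0615  0.2096]
```

Going slower for the last part.

servo_tool --slide '[[0,-0.01,0.015],[0,-0.018,0.032],[0,-0.025,0.048],[0,-0.031,0.064],[0,-0.037,0.08],[0,-0.042,0.096],[0,-0.046,0.112],[0,-0.05,0.127],[0,-0.053,0.141],[0,-0.055,0.153]]' --rot '[[0,0,0],[0,0,0],[0,0,0],[0,0,0],[0,0,0],[0,0,0],[0,0,0],[0,0,0],[0,0,0],[0,0,0]]' --grip '[0,0,0,0,0,0,0,0,0,0]'

```text
time: 19.35
eef_pos: [0.4653, 0.1697, 0.1071]
ee_rot: [[0.068, 0.998, -0.002], [0.998, -0.068, 0.0], [0.0, -0.002, -1.0]]
force: [-2.0, 0.7, 2.2]
gripper_width: -0.005
grasp_force: 0.8
```

servo_tool --slide '[[0,-0.001,0.007],[0,-0.002,0.014],[0,-0.003,0.021],[0,-0.004,0.028],[0,-0.005,0.034],[0,-0.006,0.04],[0,-0.006,0.045],[0,-0.006,0.05],[0,-0.006,0.053],[0,-0.006,0.055]]' --rot '[[0,0,0],[0,0,0],[0,0,0],[0,0,0],[0,0,0],[0,0,0],[0,0,0],[0,0,0],[0,0,0],[0,0,0]]' --grip '[0,0,0,0,0,0,0,0,0,0]'

```text
time: 20.18
eef_pos: [0.4637, 0.1698, 0.091]
ee_rot: [[0.068, 0.998, -0.001], [0.998, -0.068, 0.0], [0.0, -0.001, -1.0]]
force: [-1.7, -0.2, 1.7]
gripper_width: 0.005
grasp_force: 0.7
```

servo_tool --slide '[[0,0,0.001],[0,0,0.002],[0,0,0.003],[0,0,0.004],[0,0,0.005],[0,0,0.006],[0,0,0.007],[0,0,0.008],[0,0,0.009],[0,0,0.009]]' --rot '[[0,0,0],[0,0,0],[0,0,0],[0,0,0],[0,0,0],[0,0,0],[0,0,0],[0,0,0],[0,0,0],[0,0,0]]' --grip '[0,0,0,0,0,0,0,0,0,0]'

```text
time: 21.02
eef_pos: [0.4639, 0.1698, 0.0884]
ee_rot: [[0.068, 0.998, -0.001], [0.998, -0.068, 0.001], [0.0, -0.001, -1.0]]
force: [0.1, 0.8, 0.3]
gripper_width: 0.001
grasp_force: 0.3
```

servo_tool --slide '[[0,0,0.001],[0,0,0.002],[0,0,0.003],[0,0,0.004],[0,0,0.005],[0,0,0.006],[0,0,0.007],[0,0,0.008],[0,0,0.008],[0,0,0.008]]' --rot '[[0,0,0],[0,0,0],[0,0,0],[0,0,0],[0,0,0],[0,0,0],[0,0,0],[0,0,0],[0,0,0],[0,0,0]]' --grip '[0,0,0,0,0,0,0,0,0,0]'

```text
time: 21.85
eef_pos: [0.464, 0.1699, 0.087]
ee_rot: [[0.068, 0.998, -0.001], [0.998, -0.068, 0.0], [0.0, -0.001, -1.0]]
force: [-2.7, -0.8, 6.7]
gripper_width: -0.001
grasp_force: 3.7
```

The force is rising as the guard meets its posts. One small press more, then back off and look.

servo_tool --slide '[[0,0,0.001],[0,0,0.003],[0,0,0.004],[0,0,0.005],[0,0,0.005],[0,0,0.005],[0,0,0.005],[0,0,0.005],[0,0,0.005],[0,0,0.005]]' --rot '[[0,0,0],[0,0,0],[0,0,0],[0,0,0],[0,0,0],[0,0,0],[0,0,0],[0,0,0],[0,0,0],[0,0,0]]' --grip '[0,0,0,0,0,0,0,0,0,0]'

```text
time: 22.68
eef_pos: [0.464, 0.1699, 0.0869]
ee_rot: [[0.068, 0.998, -0.002], [0.998, -0.068, 0.0], [-0.0, -0.002, -1.0]]
force: [-7.1, -1.3, 15.7]
gripper_width: 0.0
grasp_force: 7.9
```

servo_tool --slide '[[0,0,-0.01],[0,0,-0.03],[0,0,-0.06],[0,0,-0.1],[0,0,-0.16],[0,0,-0.24],[0,0.0,-0.34],[0,0,-0.44],[0,0,-0.54],[0,0,-0.6]]' --rot '[[0,0,0],[0,0,0],[0,0,0],[0,0,0],[0,0,0],[0,0,0],[0,0,0],[0,0,0],[0,0,0],[0,0,0]]' --grip '[0,0,0,0,0,0,0,0,0,0]'

```text
time: 23.52
eef_pos: [0.4656, 0.1701, 0.2689]
ee_rot: [[0.068, 0.998, 0.005], [0.998, -0.068, 0.002], [0.002, 0.005, -1.0]]
force: [1.4, 0.5, -0.3]
gripper_width: 0.002
grasp_force: 0.0
```

```bash
python3 - <<'E'
from h import *
np.set_printoptions(precision=4,suppress=True)
s=r.read_state(); print(s['time'],s['eef_pos'],s['force'])
for c in('top','scene','wrist'):
    p,d=r.capture(c); cv2.imwrite(f'pics/f_{c}.png',p); P=cloud(c,d); q=(P.reshape(-1,3)-CR)@RC
    q=q[(np.abs(q[:,1])<.118)&(q[:,0]>-.08)&(q[:,0]<.07)&(q[:,2]>.06)&(q[:,2]<.13)]
    if len(q)>100: print(c,len(q),np.polyfit(q[:,0],q[:,2],1),np.median(q[:,2]))
    for l in('guard_edge','blank','dome','bud'): print(l,[(np.round(o['bbox']).tolist(),round(o['score'],2)) for o in r.look_for(c,l)[:2]])
a=cv2.imread('pics/f_wrist.png'); b=cv2.imread('pics/f_scene.png')
cv2.imwrite('pics/f.png',np.hstack([cv2.resize(a,(480,360)),cv2.resize(b[80:260,200:340],None,fx=2,fy=2)]))
E
```

```text
23.5167 [0.4656 0.1701 0.2689] [ 1.4366  0.45   -0.2959]
top 5851 [-0.0029  0.0886] 0.08854305221488623
guard_edge [([132.0, 176.0, 135.0, 87.0], 0.67)]
blank []
dome [([360.0, 243.0, 26.0, 18.0], 0.62)]
bud [([410.0, 152.0, 32.0, 34.0], 0.64)]
scene 4214 [-0.0016  0.0881] 0.0883527639811813
guard_edge [([233.0, 146.0, 70.0, 78.0], 0.77)]
blank []
dome [([233.0, 288.0, 18.0, 28.0], 0.8), ([237.0, 148.0, 64.0, 69.0], 0.19)]
bud [([319.0, 330.0, 24.0, 46.0], 0.77), ([316.0, 270.0, 18.0, 55.0], 0.6)]
wrist 36291 [-0.0021  0.0878] 0.08767924168245878
guard_edge [([248.0, 49.0, 188.0, 247.0], 0.76)]
blank []
dome [([248.0, 49.0, 193.0, 249.0], 0.43)]
bud []
```

View pics/f.png

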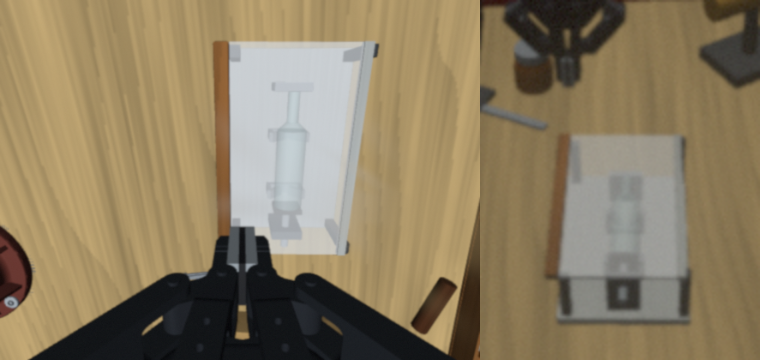

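The guard is level on its posts (slope about 0, top at z ≈ 0.088). The blank shows through it, with its mouth at the stop (293,90) and its base on the pad (287,208). The arm is clear, so I'll hand in.

```bash
python3 -c "
from rig import r
print(r.hand_in())"
```

```text
the job is handed in; nothing more can be done
None
```

The blank lies in the saddles between the pad and the stop, the guard is closed on its posts, the dome and bud were left standing in the block, and the job was handed in at about 24 s; no verdict came back.

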